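Load the polishing barrel up its ramp and start the polisher

TASK

Load the watch-case polisher: with the outside of the fingers, slowly push the steel barrel lying at the foot of the ramp all the way up and over the crest until it lies in its cradle against the stop plate, without ever letting it run freely back down, and without gripping, lifting or pressing it hard. Only once it lies there, press the start button on the switch box fully down, then leave everything clear. Leave the other things on the bench where they are.

Things in the scene. Friction and masses are not known exactly. Their poses are not given: they have to be found in the camera images.
- polisher: Fixed polisher with its loading ramp. Origin on the bench; x level, pointing uphill, y across the ramp (left when looking uphill), z up. The ramp is 110 mm wide and rises at 7 degrees from 12 mm above the bench at x = -140 mm to 35 mm at the crest, x = 50 mm. Steel side rails, 97 mm apart inside and 7 mm thick, stand 10 mm above ramp and cradle.
- foot_sill (a point): Middle of the top edge of the steel sill at the ramp's foot, which keeps the waiting barrel from rolling off: polisher x = -132 mm, 8 mm thick along x, top 22 mm above the bench
- stop_face (a point): Middle of the top edge of the upright stop plate's face: polisher x = 101 mm, 88 mm above the bench, plate 110 mm wide. Behind it, from x = 161 to 291 mm, stands a grey housing 160 mm wide and 105 mm tall
- crest (a point): Middle of the ramp's crest line, on the surface (polisher x = 50 mm, y = 0, 35 mm above the bench)
- cradle (a point): Where the barrel's centre lies when it is home in the cradle against the stop (polisher x = 71 mm, y = 0, 62 mm above the bench). The cradle falls at 10 degrees from the crest to the stop: past the crest the barrel rolls the last 20 mm or so into the cradle by itself and stays there.
- barrel: Loose closed smooth steel barrel, a cylinder 60 mm in diameter and 90 mm long, lying across the ramp at its foot against the sill, about 0.35 kg; polished and slippery (friction about 0.3), it rolls freely, with about 1 N, and slips easily along the fingers. Origin at its centre, y along its axis (x and z turn as it rolls).
- barrel_center (a point): Centre of the barrel; at the start at polisher x = -110 mm, 46 mm above the bench
- switchbox: Fixed grey switch box, 85 x 110 x 45 mm tall, on the right of the bench. Origin at the centre of its underside, its y along the 110 mm side. Near one end is the start button, near the other a small unused timer dial (black disc with a steel bar).
- start_top (a point): Centre of the top of the start button, a round white push button 30 mm across in a black housing on top of the switch box; pressed straight down
- start (a joint): Start button travel: 0 = up, 0.006 m = fully down (about 4 N; springs back)
- oil_jar: closed glass jar with a steel cap, 44 mm across, 62 mm tall, beside the ramp; bystander. Origin at the centre of its underside
- small_barrel: smaller plain steel cylinder, 40 mm across, 55 mm tall, STANDING on its end on the bench beside the ramp; bystander. Origin at the centre of its underside
- loupe: black eyepiece, 38 mm across, 30 mm tall, on the bench; bystander. Origin at the centre of its underside
- screwdriver: screwdriver 150 mm long lying on the bench; bystander. Origin at its underside, x along it
- case_ring: steel watch-case ring, 44 mm across, 10 mm tall; bystander. Origin at the centre of its underside
- tin: metal tin, 60 mm across, 85 mm tall; bystander. Origin at the centre of its underside
- brass_stand: brass stand with a knob, 56 mm across, 56 mm tall; bystander. Origin at the centre of its underside
There are look-alikes about, which are no part of the job. Leave any purple or red look-alike of the barrel alone.

How it is judged:
On the way, in this order (a step that is already met when the one before it is completed fails the run):
1. the barrel has been pushed up and lies at rest in the cradle against the stop (distance between barrel_center and cradle below 0.006 m and angle between the y axis of barrel and the y axis of polisher, either way round below 0.1 rad and linear speed of barrel below 0.02 m/s), for 0.2 s.
2. the start button is pressed fully down with the barrel in its cradle (value of joint start above 0.0045 m and distance between barrel_center and cradle below 0.006 m), for 0.05 s.
At the end, for the whole second after the job is handed in: The barrel lies at rest in the cradle against the stop plate (its centre within 6 mm of the cradle point, its axis within 0.1 rad of straight across the ramp), and the start button has been pressed (at least 4.5 of 6 mm) after that and let go (all of step 1 and value of joint start below 0.002 m); the robot touches nothing.
It fails at once if the barrel runs freely (faster than 0.33 m/s), as when it rolls back down or is thrown (linear speed of barrel above 0.33 m/s).
It fails at once if the barrel is lifted off the ramp (more than about 10 mm) (z of barrel_center in the frame of polisher above 0.077 m or (x of barrel_center in the frame of polisher below -0.03 m and z of barrel_center in the frame of polisher above 0.067 m) or (x of barrel_center in the frame of polisher below -0.08 m and z of barrel_center in the frame of polisher above 0.06 m)).
It fails at once if the barrel is gripped or pressed with more than 35 N (contact force between the fingers and barrel above 35 N).
It fails at once if the start button is pressed while the barrel is not in its cradle (value of joint start above 0.003 m and not (distance between barrel_center and cradle below 0.012 m)).
It fails at once if another thing on the bench is moved by more than 25 mm (distance of any of oil_jar, small_barrel, loupe, screwdriver, case_ring, tin, brass_stand from where it was at the start of the episode above 0.025 m).
It also fails if it takes over 45 s, if anything falls off the work surface, if the arm or the gripper's body presses on something with over 40 N, if the wrist force passes 120 N, or if a joint passes its speed limit or range.

ROBOT

A 7-joint arm with a two-finger parallel gripper is mounted at the origin on the work surface. World frame = base frame: x ahead of the robot, y to its left, z up, the work surface at z = 0. Lengths are in m, angles in rad, forces in N, time in s.
With the tool pointing down it reaches from about 0.4 to 0.85 m from the base axis. Payload 10.4 kg.
Tool frame: the origin (TCP) lies midway between the tips of the shut fingers; the grasp point (between the pads) lies 19 mm behind it (manip.pinch_z is the distance from the TCP to the grasp point, in m); y points along the fingers, x is the direction in which the jaws open and shut, and the axes are right-handed (so a half turn about y gives the same grasp; the last joint's range is limited). The gripper opens to 85 mm and grips with 20 to 120 N. Pads are 22 mm wide; open, the fingers measure 114 mm over their backs; the gripper's body (76 mm by 85 mm) begins 54 mm behind the grasp point. The pads swing forward as they close: fully open they stand 13 mm farther back than shut.
Start: joints at [-1.155, 0.332, -0.065, 1.46, 0.022, 1.35, -0.088], TCP at [0.266, 0.566, 0.231] pointing down, gripper open.
Joint ranges: [-2.6, 2.6], [-0.5, 2.12], [-1.47, 1.34], [0.16, 2.42], [-1.27, 4.41], [0.06, 2.06], [-2.6, 2.6]. Speed limits (rad/s): [2.22, 2.22, 2.79, 2.79, 3.14, 3.14, 3.14].

INTERFACE

Orientations are given as a unit quaternion [x, y, z, w].
In Python, from workcell import manip gives the robot as it stands.
- The arm moves only by the shell command python3 -m pendant 'ROWS' [OPENING] [FORCE]. ROWS is a JSON object of lists of equal length, an entry for each row: "offset": the shift along the tool's x, y, z scaled (see below), a list of three; "turn": the turn, a rotation vector about the tool's x, y, z scaled (see below), a list of three. A call has 1 to 12 rows; each row is the pose to reach, as a shift and turn from the pose measured when the call began, along the tool's axes at that moment; what a row does not reach only later rows make up. The controller multiplies each number of a shift by 200 mm and each number of a turn by 45 degrees. A row lasts 1/8 s, in which the tool goes at most 62.5 mm and 10.7 degrees, less where a joint would pass 70% of its speed; a pose out of reach is approached as far as the arm can. A call with a number of a shift or a turn outside -1 to 1 is refused whole. A call with a gripper value outside its range is refused whole. OPENING is the opening in per cent of the stroke, from 0 (shut) to 100 (fully open), set as the call begins (- or left out, the last holds). The fingers move at their own pace and stop on an object; FORCE is the grip in N (left out, the last holds). Time passes only in rows, so rows that repeat a pose let the fingers close. It gives the time, the measured TCP pose, the force and the opening at its end, in the units of the state.
- manip.get_obs(): the state, without advancing time (a new reading comes with each control period).
- manip.camera(name): name is "scene" or "side" or "wrist"; returns (picture, depth): 420x560x3 uint8, red, green, blue; 420x560 float32, m along the optical axis (not along the pixel's ray), 0 where there is no reading.
- manip.camera_model(name): a dict with "intrinsics" (3x3 intrinsics, pixels), "R" (3x3) and "t" (3): a world point X has camera coordinates R X + t; the wrist camera has in their place "tool_from_camera" (4x4, takes a point from camera to tool coordinates, whose origin is the TCP and whose axes are the tool frame's). Camera axes: x right, y down, z forward; pixel columns grow to the right and rows downward; lengths in m; the calibration is good to about 2 mm. A picture is of the moment at which its call begins: read the wrist's pose just before it. camera_model takes no time and is no camera call.
- manip.hand_in(): hands the job in, once; it reports no verdict.
The state is a dict: "clock": time; "joint_pos": joint angles; "joint_velocities": joint speeds; "tau": joint torques, N m; "position": TCP position; "ee_rot": TCP orientation; "ft_force": force on the tool from outside, world axes, zero at the start; "torque": the same for the moment, N m; "grip_width": opening from 0.0 (shut) to 1.0 (fully open).
Only numpy, scipy, OpenCV 4.12 (cv2) and the standard library are available. Lean on these libraries where they do the work, as an engineer would, in place of code of your own. Each camera call takes 0.05 s, during which the arm holds its last target. There are 200 camera calls.

## Working session

There is one attempt and no reset: what is moved stays moved. The work goes in short steps, Python scripts to look and compute and a shell command to move; the robot and the scene stay as the last step left them, time stands still between calls to the robot, and variables do not carry over. Pictures are saved under pics/ and viewed, about 8 in all and at most 12, crops included, and the job is handed in when it is done.

```bash
mkdir -p pics; ls; python3 - <<'E'
from workcell import manip
import cv2,numpy as np
o=manip.get_obs();print({k:np.round(v,3) for k,v in o.items()})
for n in("scene","side"):
    p,d=manip.camera(n);cv2.imwrite(f"pics/{n}0.png",p[:,:,::-1]);np.savez(f"{n}0.npz",p=p,d=d)
    m=manip.camera_model(n);print(n,{k:np.round(v,3).tolist() for k,v in m.items()})
print(manip.camera_model("wrist"))
E
```

```text
pics
{'clock': np.float64(0.0), 'joint_pos': array([-1.155,  0.333, -0.065,  1.461,  0.022,  1.35 , -0.088]), 'joint_velocities': array([-0.001, -0.   ,  0.   ,  0.003, -0.   ,  0.002,  0.001]), 'tau': array([-1.0000e-03, -6.2545e+01,  4.9000e-02, -3.9161e+01,  1.6000e-02,
        1.0000e-02, -0.0000e+00]), 'position': array([0.265, 0.565, 0.231]), 'ee_rot': array([ 0.597,  0.379, -0.38 , -0.597]), 'ft_force': array([ 0.011, -0.038,  0.358]), 'torque': array([ 0.018, -0.063,  0.03 ]), 'grip_width': np.float64(0.999)}
scene {'intrinsics': [[406.561, 0.0, 284.33], [0.0, 406.561, 203.543], [0.0, 0.0, 1.0]], 'R': [[-0.71, 0.703, -0.021], [0.543, 0.529, -0.652], [-0.448, -0.475, -0.758]], 't': [0.456, -0.181, 1.318]}
side {'intrinsics': [[466.594, 0.0, 288.837], [0.0, 466.594, 204.539], [0.0, 0.0, 1.0]], 'R': [[0.892, -0.452, 0.019], [-0.265, -0.555, -0.789], [0.367, 0.698, -0.614]], 't': [-0.542, 0.152, 0.944]}
{'intrinsics': array([[361.99215262,   0.        , 276.66324671],
       [  0.        , 361.99215262, 214.09504234],
       [  0.        ,   0.        ,   1.        ]]), 'tool_from_camera': array([[ 9.99999911e-01, -2.92221757e-04, -3.05848165e-04,
         4.32475483e-04],
       [ 2.12108583e-04, -2.79170107e-01,  9.60241640e-01,
        -1.43488953e-01],
       [-3.65987164e-04, -9.60241619e-01, -2.79170020e-01,
         7.09006544e-02],
       [ 0.00000000e+00,  0.00000000e+00,  0.00000000e+00,
         1.00000000e+00]])}
```

View pics/scene0.png

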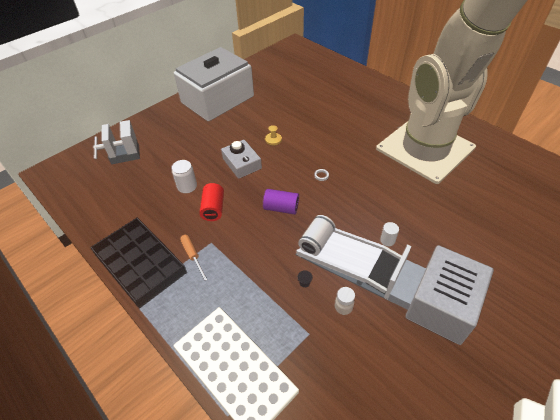

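View pics/side0.png

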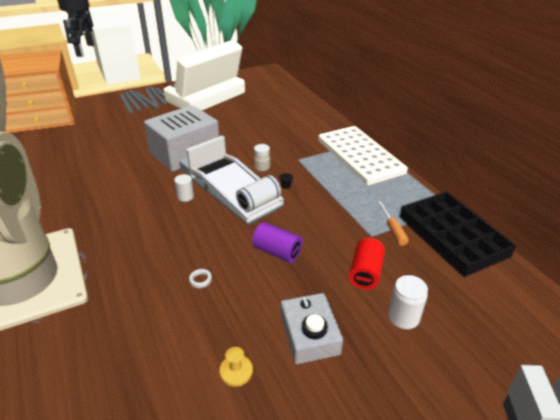

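The steel barrel is at scene (317,235) / side (258,193), with the ramp running right and up to the stop plate and housing. The purple (281,201) and red (211,201) cylinders are the look-alikes. The switch box is at scene (241,157), with the white button at (237,147) and the dial at (247,160). Next I'll get metric poses from the depth.

```bash
cat > h.py <<'E'
import numpy as np,cv2
from workcell import manip
def cloud(d,m):
    K=m["intrinsics"];v,u=np.mgrid[:d.shape[0],:d.shape[1]]
    c=np.stack([(u-K[0,2])/K[0,0]*d,(v-K[1,2])/K[1,1]*d,d],-1)
    if "R" in m: return (c-m["t"])@np.asarray(m["R"])
    return c
def ray(n,u,v,z):
    m=manip.camera_model(n);K=m["intrinsics"];R=np.asarray(m["R"]);o=-R.T@m["t"]
    r=R.T@np.array([(u-K[0,2])/K[0,0],(v-K[1,2])/K[1,1],1]);return o+r*(z-o[2])/r[2]
E
python3 - <<'E'
from h import *
from scipy.spatial.transform import Rotation as Ro
print(Ro.from_quat(manip.get_obs()["ee_rot"]).as_matrix().round(3))
for n in("scene","side"):
    z=np.load(n+"0.npz");P=cloud(z["d"],manip.camera_model(n));p=z["p"]
    def box(name,c,hw,lo,hi,extra=None):
        u,v=c;s=np.zeros(P.shape[:2],bool);s[max(0,v-hw):v+hw,max(0,u-hw):u+hw]=1
        s&=(P[...,2]>lo)&(P[...,2]<hi)&(z["d"]>0)
        q=P[s]
        if len(q)<5: print(n,name,"none");return
        r=cv2.minAreaRect((q[:,:2]*1000).astype(np.float32))
        print(n,name,len(q),"z",q[:,2].mean().round(4),"rect",np.round(r[0],1),np.round(r[1],1),round(r[2],2))
    C=dict(scene=dict(h=(452,290),s=(240,158),jar=(345,300),sm=(390,234),lo=(305,279),b=(317,235),br=(273,135),ring=(321,174),tin=(183,175),pur=(281,201)),
           side=dict(h=(182,133),s=(311,327),jar=(262,157),sm=(184,188),lo=(286,181),b=(258,193),br=(236,365),ring=(200,278),tin=(408,300),pur=(277,241)))[n]
    box("housing",C["h"],50,.1,.11);box("switch",C["s"],26,.04,.048)
    box("button",C["s"],26,.054,.09);box("jar",C["jar"],12,.055,.07);box("small",C["sm"],12,.05,.06);box("loupe",C["lo"],9,.025,.035)
    box("barreltop",C["b"],22,.068,.08);box("stand",C["br"],12,.04,.06);box("tin",C["tin"],14,.08,.09);box("purple",C["pur"],20,.05,.07)
    for k,zz in (("h",0.105),("b",.076)): print(P[C[k][1],C[k][0]].round(3))
    # plot point heights in topview
    q=P[(z["d"]>0)&(P[...,2]>.008)&(P[...,2]<.2)]
    im=np.zeros((600,800),np.uint8)
    x=((q[:,1]-(-.2))*1000*.9).astype(int);y=((q[:,0]-.2)*1000*.9).astype(int)
    ok=(x>=0)&(x<800)&(y>=0)&(y<600);im[y[ok],x[ok]]=np.clip(q[ok,2]*2300,30,255)
    cv2.imwrite(f"pics/top_{n}.png",cv2.applyColorMap(im,cv2.COLORMAP_JET))
a=cv2.imread("pics/top_scene.png");b=cv2.imread("pics/top_side.png");cv2.imwrite("pics/top.png",np.maximum(a,b))
E
```

```text
[[ 0.425 -0.    -0.905]
 [ 0.905 -0.001  0.425]
 [-0.001 -1.    -0.   ]]
scene housing 3856 z 0.1044 rect [447.7 332.3] [162.1 129.4] 14.19
scene switch 507 z 0.0451 rect [ 463.4 -372.2] [114.8  85. ] 77.28
scene button 128 z 0.0619 rect [ 510.5 -343.4] [184.1  67.6] 34.54
scene jar 235 z 0.0612 rect [616.8 171.9] [37.3 38. ] 40.14
scene small 163 z 0.0544 rect [385.4 131.6] [36.8 38.7] 77.85
scene loupe 159 z 0.0297 rect [632.9  62.7] [35.3 34. ] 42.24
scene barreltop 466 z 0.0734 rect [530.5   6.9] [93.6 41.7] 14.61
scene stand 48 z 0.0508 rect [ 313.8 -382.1] [25.6 26.4] 48.92
scene tin 209 z 0.0855 rect [ 645.2 -413.6] [51.1 54.2] 40.68
scene purple 398 z 0.0571 rect [ 506.4 -149.2] [47.8 91.1] 33.08
[0.469 0.338 0.104]
[0.547 0.021 0.075]
side housing 1366 z 0.1046 rect [440.8 410.9] [326.5 179.7] 89.77
side switch 1567 z 0.045 rect [ 459.2 -376.8] [105.5  85.4] 77.2
side button 472 z 0.0614 rect [ 463.1 -383.3] [73.8 45.2] 55.47
side jar 114 z 0.0609 rect [608.8 168.8] [38.6 38.1] 57.59
side small 129 z 0.0543 rect [378.5 125.6] [33.  38.9] 58.57
side loupe 106 z 0.03 rect [628.9  61. ] [37.5 33.4] 64.19
side barreltop 400 z 0.0733 rect [525.6   2.3] [92.6 43.1] 14.46
side stand 146 z 0.0523 rect [ 309.3 -390.2] [17.5 29.5] 64.2
side tin 294 z 0.0851 rect [ 630.8 -426.2] [31.7 45.1] 65.64
side purple 607 z 0.0569 rect [ 499.7 -153.4] [47.4 92.5] 35.04
[0.426 0.263 0.103]
[ 0.517 -0.018  0.066]
```

View pics/top.png

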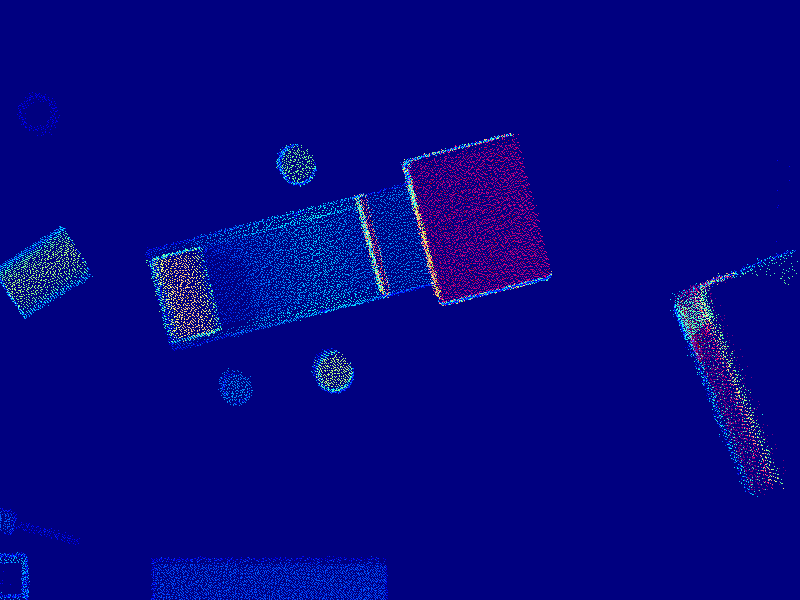

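The barrel-to-housing distance measures 336 mm, as expected, so the uphill direction is about (-0.247, 0.969). The two views differ by about 6 mm, which I'll resolve with the wrist camera from close by. I'm moving now with the fingers partly closed to 45 %, so they make a two-point pusher that fits between the rails.

```bash
python3 -m pendant '{"offset":[[-0.15,0,-0.17],[-0.32,0,-0.37],[-0.5,0,-0.58],[-0.68,0,-0.8],[-0.85,0,-1],[-0.85,0,-1]],"turn":[[0,0.2,0],[0,0.4,0],[0,0.6,0],[0,0.8,0],[0,1,0],[0,1,0]]}' 45
cat > st.py <<'E'
from h import *
from scipy.spatial.transform import Rotation as Ro
import sys
o=manip.get_obs();R=Ro.from_quat(o["ee_rot"]).as_matrix()
print(round(float(o["clock"]),2),o["position"].round(4),o["joint_pos"].round(2),"F",o["ft_force"].round(1),"g",round(float(o["grip_width"]),2));print(R.round(3).tolist())
if len(sys.argv)>3:
    t=np.array(list(map(float,sys.argv[1:4])))
    print("offset units",((t-o["position"])@R/.2).round(3))
print("yaw of z",np.degrees(np.arctan2(R[1,2],R[0,2])).round(2))
E
python3 st.py 0.543 -0.053 0.23
```

```text
clock: 0.85
position: [0.3763, 0.3228, 0.231]
ee_rot: [0.698, 0.119, -0.119, -0.696]
ft_force: [0.4, 0.5, 1.1]
grip_width: 0.452
0.85 [0.3763 0.3228 0.231 ] [-0.94  0.04  0.15  1.8  -0.01  1.3  -0.46] F [0.4 0.5 1.1] g 0.45
[[0.943, -0.0, -0.332], [0.332, -0.002, 0.943], [-0.001, -1.0, -0.002]]
offset units [ 0.163  0.008 -2.049]
yaw of z 109.37
```

```bash
python3 -m pendant '{"offset":[[0.04,0,-0.25],[0.08,0,-0.5],[0.12,0,-0.75],[0.163,0,-1],[0.163,0,-1]],"turn":[[0,0.05,0],[0,0.1,0],[0,0.113,0],[0,0.113,0],[0,0.113,0]]}' >/dev/null
python3 st.py 0.543 -0.053 0.23; python3 - <<'E'
from h import *
from scipy.spatial.transform import Rotation as Ro
o=manip.get_obs();p,d=manip.camera("wrist");m=manip.camera_model("wrist")
cv2.imwrite("pics/w1.png",p[:,:,::-1]);
C=cloud(d,m);T=m["tool_from_camera"];P=(C@T[:3,:3].T+T[:3,3])@Ro.from_quat(o["ee_rot"]).as_matrix().T+o["position"]
np.savez("w1.npz",P=P,p=p,d=d)
ok=(d>0)
for nm,lo,hi in (("bt",.068,.082),("plate",.083,.092),("housing",.098,.11)):
    q=P[ok&(P[...,2]>lo)&(P[...,2]<hi)&(abs(P[...,0]-.5)<.16)]
    if len(q)<10: print(nm,len(q));continue
    r=cv2.minAreaRect((q[:,:2]*1000).astype(np.float32));print(nm,len(q),q[:,2].max().round(4),np.round(r[0],1),np.round(r[1],1),round(r[2],2))
E
```

```text
1.48 [0.4748 0.1419 0.2311] [-0.73  0.04  0.35  1.81 -0.01  1.3  -0.13] F [-0.1  1.   0.3] g 0.45
[[0.97, 0.0, -0.242], [0.242, -0.003, 0.97], [-0.0, -1.0, -0.003]]
offset units [ 0.095  0.008 -1.028]
yaw of z 104.03
bt 3673 0.082 [497.7 128.2] [155.4 293.8] 14.34
plate 2546 0.092 [469.1 240.6] [154.9  61.4] 14.42
housing 5900 0.1081 [459.7 275.3] [160.1  14.4] 13.99
```

View pics/w1.png

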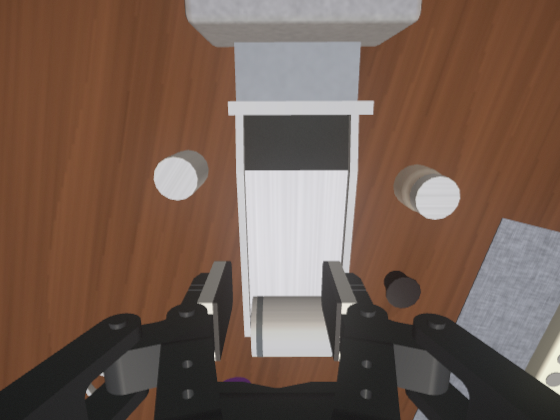

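The wrist view has uphill pointing up. The plate is at row 108 (cols 229–373), the crest at row 170, and the barrel between the finger tips at rows 296–357. Now I'll compute the frame from the plate and barrel.

```bash
python3 - <<'E'
from h import *
z=np.load("w1.npz");P=z["P"];d=z["d"]
u=np.array([-.247,.969]);u/=np.linalg.norm(u);l=np.array([-u[1],u[0]])
def reg(nm,r0,r1,c0,c1,lo,hi):
    q=P[r0:r1,c0:c1].reshape(-1,3);q=q[(q[:,2]>lo)&(q[:,2]<hi)&(d[r0:r1,c0:c1].ravel()>0)]
    r=cv2.minAreaRect((q[:,:2]*1000).astype(np.float32))
    s=q[:,:2]@u;t=q[:,:2]@l
    print(nm,len(q),"z",np.median(q[:,2]).round(4),"rect",np.round(r[0],1),np.round(r[1],1),round(r[2],2),"along",np.percentile(s,[1,50,99]).round(4),"lat",np.percentile(t,[1,99]).round(4))
reg("plate",95,120,220,385,.082,.094)
reg("barreltop",285,325,245,330,.072,.085)
reg("housing",0,30,180,425,.098,.11)
s=P[:,300]; 
for r in range(118,300,8): print(r,(s[r,:2]@u).round(4),s[r,2].round(4),end="; ")
print()
for r in (200,240): 
  for c in range(228,370,4): print((P[r,c,:2]@l).round(4),P[r,c,2].round(3),end="; ")
  print()
E
```

```text
plate 1978 z 0.089 rect [474.9 215.6] [109.9   9.8] 14.51 along [0.0867 0.0916 0.0965] lat [-0.5672 -0.4595]
barreltop 8 z 0.0723 rect [517.8  22.8] [43.9  1.5] 14.05 along [-0.1066 -0.1063 -0.1051] lat [-0.5291 -0.4855]
housing 5900 z 0.1053 rect [459.7 275.3] [160.1  14.4] 13.99 along [0.1465 0.1528 0.16  ] lat [-0.5898 -0.4365]
118 0.0826 0.0274; 126 0.0754 0.0282; 134 0.0683 0.0301; 142 0.0612 0.0333; 150 0.0539 0.0337; 158 0.0466 0.0344; 166 0.0392 0.0355; 174 0.0313 0.0337; 182 0.0237 0.0341; 190 0.0157 0.0333; 198 0.0082 0.0349; 206 -0.0006 0.0319; 214 -0.0094 0.0298; 222 -0.0174 0.0308; 230 -0.0264 0.0291; 238 -0.0357 0.0271; 246 -0.0443 0.0276; 254 -0.0536 0.0263; 262 -0.0637 0.0238; 270 -0.0732 0.0232; 278 -0.0828 0.0225; 286 -0.0933 0.0205; 294 -0.1041 0.0184; 
-0.4433 0.0; -0.4478 0.002; -0.4521 0.002; -0.4606 0.043; -0.4643 0.043; -0.4674 0.034; -0.4712 0.033; -0.4751 0.033; -0.479 0.034; -0.4829 0.033; -0.4868 0.033; -0.4907 0.034; -0.4945 0.033; -0.4984 0.034; -0.5023 0.033; -0.5062 0.032; -0.5101 0.032; -0.514 0.033; -0.5179 0.033; -0.5217 0.033; -0.5256 0.033; -0.5296 0.033; -0.5334 0.033; -0.5374 0.032; -0.5413 0.032; -0.5452 0.032; -0.5488 0.034; -0.553 0.032; -0.5569 0.032; -0.5606 0.033; -0.5625 0.043; -0.5663 0.043; -0.5794 0.001; -0.5836 0.001; -0.5881 0.0; -0.5924 0.0; 
-0.4416 0.002; -0.446 0.002; -0.4502 0.0; -0.4586 0.037; -0.4626 0.037; -0.4656 0.026; -0.4698 0.027; -0.4739 0.028; -0.478 0.028; -0.482 0.028; -0.4861 0.028; -0.4902 0.027; -0.4943 0.027; -0.4984 0.028; -0.5025 0.025; -0.5066 0.026; -0.5106 0.027; -0.5147 0.027; -0.5188 0.027; -0.5229 0.027; -0.527 0.027; -0.5309 0.029; -0.5351 0.027; -0.5393 0.027; -0.5432 0.028; -0.5474 0.027; -0.5514 0.027; -0.5557 0.026; -0.5598 0.026; -0.5615 0.039; -0.5657 0.037; -0.4956 0.374; -0.5819 0.002; -0.5867 -0.0; -0.5906 0.002; -0.595 0.002;
```

Frame: plate face at along = 0.0867 corresponds to x_p = 101 mm, and the lateral mid is -0.5135. That puts the barrel at (0.528, 0.006), which agrees with the average of the other two views. Next I go behind the barrel at x_p ≈ -165 and descend partway.

```bash
cat >> st.py <<'E'
u=np.array([-.247,.969]);l=np.array([-.969,-.247]);p=o["position"][:2]
print("xp %.4f yp %.4f z %.4f"%(p@u+.0143,p@l+.5135,o["position"][2]))
E
python3 -m pendant '{"offset":[[0.02,0,-0.25],[0.05,0,-0.5],[0.07,0,-0.75],[0.095,0,-1],[0.095,0,-1],[0.095,0.25,-1],[0.095,0.5,-1],[0.095,0.7,-1],[0.095,0.7,-1]],"turn":[[0,0,0],[0,0,0],[0,-0.006,0],[0,-0.006,0],[0,-0.006,0],[0,-0.006,0],[0,-0.006,0],[0,-0.006,0],[0,-0.006,0]]}' >/dev/null; python3 st.py; python3 - <<'E'
from h import *
p,_=manip.camera("side");cv2.imwrite("pics/s2.png",cv2.resize(p[90:310,120:420,::-1],None,fx=2.6,fy=2.6,interpolation=cv2.INTER_CUBIC))
E
```

```text
2.65 [ 0.5391 -0.0428  0.0888] [-0.45  0.3   0.52  1.87 -0.17  1.02  0.39] F [0.6 0.  0.2] g 0.45
[[0.967, -0.006, -0.253], [0.253, -0.002, 0.967], [-0.007, -1.0, -0.0]]
yaw of z 104.65
xp -0.1603 yp 0.0017 z 0.0888
```

View pics/s2.png

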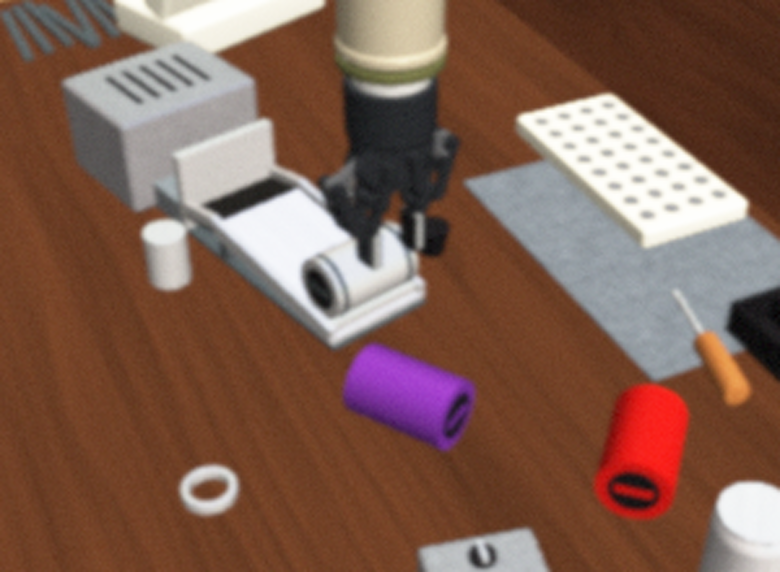

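The crop confirms the steel barrel sits against the sill with the fingers hovering behind it. The look-alikes are well clear. I'll back off a little, descend, and check.

```bash
python3 -m pendant '{"offset":[[0.01,0,-0.05],[0.01,0.1,-0.05],[0.01,0.2,-0.05],[0.01,0.29,-0.05],[0.01,0.29,-0.05],[0.01,0.29,-0.05]],"turn":[[0,0.008,0],[0,0.008,0],[0,0.008,0],[0,0.008,0],[0,0.008,0],[0,0.008,0]]}' >/dev/null; python3 st.py
```

```text
3.45 [ 0.5457 -0.0527  0.0339] [-0.41  0.4   0.5   1.89 -0.23  0.91  0.45] F [-0.2 -0.9  0.4] g 0.45
[[0.969, -0.002, -0.246], [0.246, -0.002, 0.969], [-0.002, -1.0, -0.001]]
yaw of z 104.25
xp -0.1716 yp -0.0022 z 0.0339
```

```bash
python3 -m pendant '{"offset":[[0,0.015,0.02],[0,0.025,0.05],[0,0.025,0.08],[0,0.02,0.12],[0,0.015,0.16],[0,0.01,0.2],[0,0.005,0.24],[0,0,0.28],[0,-0.005,0.32],[0,-0.01,0.36],[0,-0.015,0.40],[0,-0.02,0.43]],"turn":[[0,0,0],[0,0,0],[0,0,0],[0,0,0],[0,0,0],[0,0,0],[0,0,0],[0,0,0],[0,0,0],[0,0,0],[0,0,0],[0,0,0]]}' >/dev/null; python3 st.py; python3 - <<'E'
from h import *
p,_=manip.camera("side");cv2.imwrite("pics/s3.png",cv2.resize(p[100:240,140:340,::-1],None,fx=3,fy=3,interpolation=cv2.INTER_CUBIC))
E
```

```text
4.95 [0.5243 0.0312 0.0379] [-0.56  0.34  0.48  1.95 -0.19  0.9   0.26] F [0.2 0.2 0.4] g 0.45
[[0.969, -0.002, -0.246], [0.246, -0.002, 0.969], [-0.002, -1.0, -0.001]]
yaw of z 104.27
xp -0.0849 yp -0.0023 z 0.0379
```

View pics/s3.png

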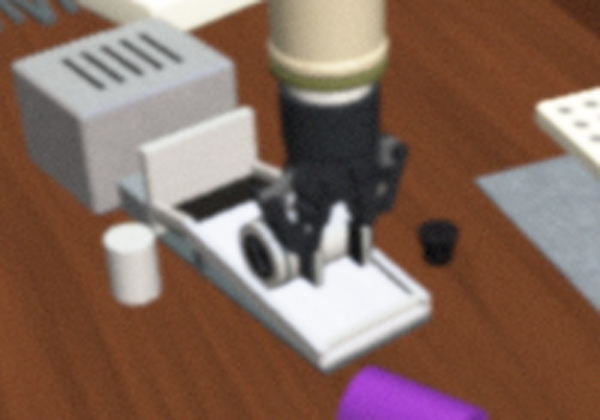

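The barrel stays square against both fingers mid-ramp. I'll continue over the crest.

```bash
python3 -m pendant '{"offset":[[0,-0.005,0.04],[0,-0.01,0.08],[0,-0.015,0.12],[0,-0.02,0.16],[0,-0.025,0.2],[0,-0.03,0.24],[0,-0.035,0.28],[0,-0.04,0.32],[0,-0.045,0.36],[0,-0.05,0.40],[0,-0.055,0.43],[0,-0.06,0.46]],"turn":[[0,0,0],[0,0,0],[0,0,0],[0,0,0],[0,0,0],[0,0,0],[0,0,0],[0,0,0],[0,0,0],[0,0,0],[0,0,0],[0,0,0]]}' >/dev/null; python3 st.py
python3 -m pendant '{"offset":[[0,0,0.03],[0,0,0.05],[0,0,0.07],[0,0,0.09],[0,0,0.1],[0,0,0.1]],"turn":[[0,0,0],[0,0,0],[0,0,0],[0,0,0],[0,0,0],[0,0,0]]}' >/dev/null; python3 st.py; python3 - <<'E'
from h import *
p,_=manip.camera("side");cv2.imwrite("pics/s4.png",cv2.resize(p[100:240,140:340,::-1],None,fx=3,fy=3,interpolation=cv2.INTER_CUBIC))
E
```

```text
6.5 [0.5015 0.1216 0.0499] [-0.72  0.3   0.44  1.96 -0.16  0.92  0.05] F [-0.5 -0.1  0.9] g 0.45
[[0.969, -0.002, -0.247], [0.247, -0.001, 0.969], [-0.002, -1.0, -0.001]]
yaw of z 104.31
xp 0.0082 yp -0.0024 z 0.0499
7.25 [0.4965 0.141  0.0499] [-0.75  0.3   0.43  1.96 -0.15  0.92  0.01] F [-0.3 -0.2  0.6] g 0.45
[[0.969, -0.002, -0.247], [0.247, -0.001, 0.969], [-0.002, -1.0, -0.001]]
yaw of z 104.32
xp 0.0283 yp -0.0025 z 0.0499
```

View pics/s4.png

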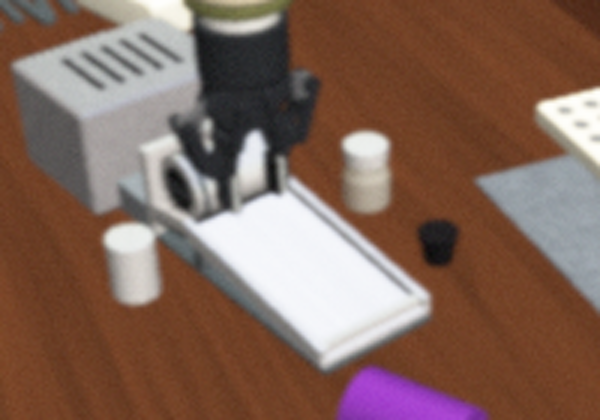

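The barrel is past the crest, in the cradle against the plate. I'll back off downhill, lift, and check its position. I'll also locate the button from both fixed views.

```bash
python3 -m pendant '{"offset":[[0,-0.02,-0.1],[0,-0.05,-0.25],[0,-0.2,-0.4],[0,-0.45,-0.6],[0,-0.6,-0.8],[0,-0.6,-1],[0,-0.6,-1]],"turn":[[0,0,0],[0,0,0],[0,0,0],[0,0,0],[0,0,0],[0,0,0],[0,0,0]]}' 0 >/dev/null; python3 st.py; python3 - <<'E'
from h import *
u=np.array([-.247,.969]);l=np.array([-.969,-.247])
z={}
for n in("scene","side"):
    p,d=manip.camera(n);P=cloud(d,manip.camera_model(n))
    xp=P[...,:2]@u+.0143;yp=P[...,:2]@l+.5135
    s=(d>0)&(xp>.03)&(xp<.094)&(abs(yp)<.06)&(P[...,2]>.07)&(P[...,2]<.105)
    q=np.stack([xp[s],yp[s],P[s][:,2]],1);r=cv2.minAreaRect((q[:,:2]*1000).astype(np.float32))
    print(n,len(q),"ztop",np.percentile(q[:,2],98).round(4),"at crown",q[q[:,2]>np.percentile(q[:,2],90)].mean(0).round(4),[np.round(a,1) for a in r])
    z=np.load(n+"0.npz");p0=z["p"].astype(int);P0=cloud(z["d"],manip.camera_model(n))
    w=((p0.min(-1)>200)&(P0[...,2]>.046)&(P0[...,2]<.09)&(abs(P0[...,0]-.461)<.07)&(abs(P0[...,1]+.375)<.08)).astype(np.uint8)
    k,lab,st,c=cv2.connectedComponentsWithStats(w);
    for i in range(1,k):
        if st[i,4]>8:
            m=(lab==i);print(" white",st[i],c[i].round(1),"med P",np.median(P0[m],0).round(4),"z95",np.percentile(P0[m][:,2],[50,90]).round(4))
            print(" ray z.06",ray(n,*c[i],.06).round(4))
    h=(z["d"]>0)&(P0[...,2]>.05)&(P0[...,2]<.08)&(abs(P0[...,0]-.461)<.06)&(abs(P0[...,1]+.375)<.07)
    q=P0[h];print(" high",len(q),q.mean(0).round(4),np.percentile(q[:,2],[10,50,90]).round(4))
E
```

```text
8.18 [ 0.5463 -0.0566  0.1706] [-0.49  0.23  0.58  1.77 -0.13  1.18  0.38] F [-0.2 -0.2  0.5] g 0.0
[[0.97, -0.001, -0.242], [0.242, -0.003, 0.97], [-0.001, -1.0, -0.002]]
yaw of z 103.99
xp -0.1755 yp -0.0019 z 0.1706
scene 796 ztop 0.0933 at crown [ 0.0718 -0.0071  0.0929] [array([68.2, -2. ]), array([51.6, 94.6]), np.float64(0.1)]
 white [232 141   9   6  44] [236.2 143.8] med P [ 0.4586 -0.393   0.0677] z95 [0.0677 0.0696]
 ray z.06 [ 0.4539 -0.3998  0.06  ]
 high 156 [ 0.463  -0.3826  0.06  ] [0.0522 0.0586 0.0682]
side 565 ztop 0.0931 at crown [0.0694 0.0071 0.0925] [array([64. ,  3.8]), array([95.7, 52.5]), np.float64(85.6)]
 white [307 314  17  17 217] [314.9 322.1] med P [ 0.4549 -0.3974  0.067 ] z95 [0.067  0.0685]
 ray z.06 [ 0.458  -0.3929  0.06  ]
 high 538 [ 0.4528 -0.3958  0.0603] [0.0533 0.0582 0.0679]
```

The barrel is home: crown at xp ≈ 0.071, top at 0.093, aligned. The button is at about (0.457, -0.395, 0.068). I'll approach with the fingers shut and measure it with the wrist camera.

```bash
python3 -m pendant '{"offset":[[-0.15,0,-0.2],[-0.35,0,-0.4],[-0.5,0,-0.6],[-0.65,0,-0.8],[-0.84,0,-1],[-0.84,0,-1],[-0.84,0,-1]],"turn":[[0,0,0],[0,0,0],[0,0,0],[0,0,0],[0,0,0],[0,0,0],[0,0,0]]}' >/dev/null; python3 st.py 0.457 -0.395 0.12; python3 - <<'E'
from h import *
from scipy.spatial.transform import Rotation as Ro
o=manip.get_obs();p,d=manip.camera("wrist");m=manip.camera_model("wrist")
cv2.imwrite("pics/w5.png",p[:,:,::-1])
C=cloud(d,m);T=m["tool_from_camera"];P=(C@T[:3,:3].T+T[:3,3])@Ro.from_quat(o["ee_rot"]).as_matrix().T+o["position"]
w=((p.min(-1)>170)&(abs(P[...,2]-.065)<.02)&(abs(P[...,0]-.461)<.07)&(abs(P[...,1]+.375)<.09)).astype(np.uint8)
k,lab,st,c=cv2.connectedComponentsWithStats(w)
for i in range(1,k):
    if st[i,4]>20:
        q=P[lab==i];print(st[i],c[i].round(1),np.median(q,0).round(4),q.min(0).round(4),q.max(0).round(4))
E
```

```text
9.15 [ 0.433  -0.2864  0.17  ] [-0.19  0.16  0.76  1.85 -0.12  1.17  0.86] F [ 0.5 -0.6 -0.6] g -0.0
[[0.969, -0.003, -0.248], [0.248, -0.0, 0.969], [-0.002, -1.0, 0.0]]
offset units [-0.018  0.25  -0.556]
yaw of z 104.36
xp -0.3701 yp 0.1647 z 0.1700
[ 255  238  104   81 2324] [315.9 276.4] [ 0.4864 -0.3328  0.046 ] [ 0.4284 -0.3695  0.045 ] [ 0.5128 -0.3124  0.0482]
[272 359  11  11  76] [277.2 362.8] [ 0.4664 -0.423   0.0471] [ 0.4591 -0.4293  0.045 ] [ 0.4742 -0.4019  0.0697]
```

View pics/w5.png

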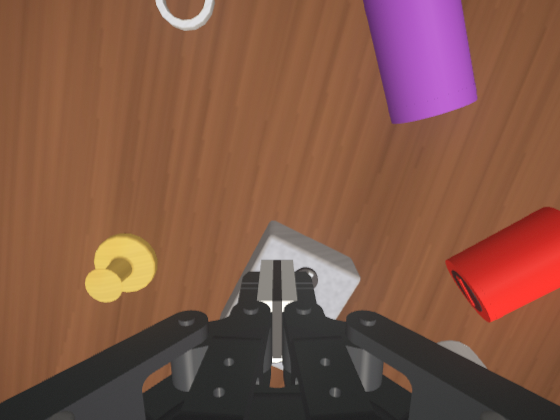

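The wrist view shows the box at (290,280) with the dial at (306,279). The button is hidden behind the fingers at about (277,363). I'll use the average of the two fixed views, (0.457, -0.395), which was good for the barrel.

```bash
python3 -m pendant '{"offset":[[0,0,-0.2],[-0.01,0,-0.4],[-0.018,0,-0.556],[-0.018,0.05,-0.556],[-0.018,0.2,-0.556],[-0.018,0.35,-0.556],[-0.018,0.4,-0.556],[-0.018,0.4,-0.556]],"turn":[[0,0,0],[0,0,0],[0,0,0],[0,0,0],[0,0,0],[0,0,0],[0,0,0],[0,0,0]]}' >/dev/null; python3 st.py 0.457 -0.395 0.068; python3 - <<'E'
from h import *
p,_=manip.camera("side");a=cv2.resize(p[230:410,220:400,::-1],(400,400),interpolation=cv2.INTER_CUBIC)
p,_=manip.camera("scene");b=cv2.resize(p[100:200,190:290,::-1],(400,400),interpolation=cv2.INTER_CUBIC)
cv2.imwrite("pics/s6.png",np.hstack([a,b]))
E
```

```text
10.2 [ 0.4577 -0.3934  0.0897] [ 0.06  0.49  0.73  1.71 -0.36  1.09  1.16] F [-0.3  0.6  0.8] g 0.0
[[0.968, -0.003, -0.25], [0.25, 0.001, 0.968], [-0.003, -1.0, 0.001]]
offset units [-0.005  0.109 -0.007]
yaw of z 104.5
xp -0.4800 yp 0.1672 z 0.0897
```

View pics/s6.png

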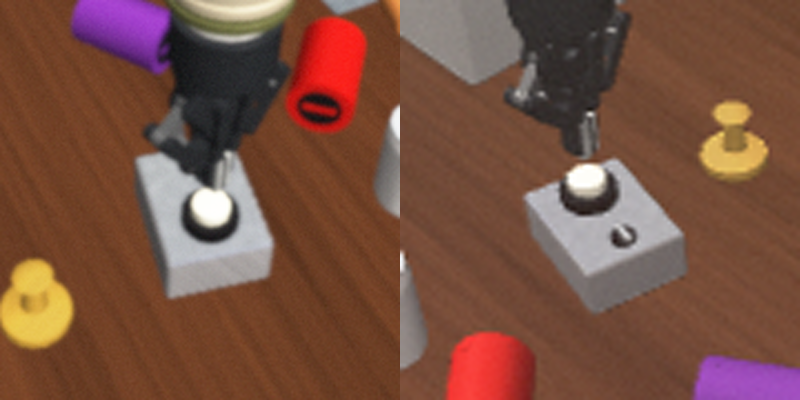

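The shut fingers hang just above the white button in both views. I'll press slowly while watching the force.

```bash
python3 -m pendant '{"offset":[[0,0.04,0],[0,0.07,0],[0,0.09,-0.005],[0,0.105,-0.005],[0,0.12,-0.005],[0,0.13,-0.005],[0,0.13,-0.005],[0,0.13,-0.005]],"turn":[[0,0,0],[0,0,0],[0,0,0],[0,0,0],[0,0,0],[0,0,0],[0,0,0],[0,0,0]]}' >/dev/null; python3 st.py
```

```text
11.3 [ 0.4582 -0.3957  0.0652] [ 0.08  0.52  0.71  1.73 -0.38  1.04  1.18] F [-0.9 -0.1  2.1] g 0.0
[[0.968, -0.001, -0.25], [0.25, -0.001, 0.968], [-0.001, -1.0, -0.001]]
yaw of z 104.46
xp -0.4823 yp 0.1672 z 0.0652
```

Contact is starting at about 2 N. I'll press on.

```bash
python3 -m pendant '{"offset":[[0,0.01,0],[0,0.015,0],[0,0.02,0],[0,0.02,0],[0,0.02,0]],"turn":[[0,0,0],[0,0,0],[0,0,0],[0,0,0],[0,0,0]]}' >/dev/null; python3 st.py
python3 -m pendant '{"offset":[[0,0.01,0],[0,0.015,0],[0,0.015,0],[0,0.015,0]],"turn":[[0,0,0],[0,0,0],[0,0,0],[0,0,0]]}' >/dev/null; python3 st.py
```

```text
11.93 [ 0.4583 -0.3957  0.0613] [ 0.08  0.52  0.71  1.73 -0.39  1.04  1.18] F [-0.5  0.3  3.5] g -0.0
[[0.968, -0.001, -0.25], [0.25, -0.001, 0.968], [-0.001, -1.0, -0.001]]
yaw of z 104.45
xp -0.4823 yp 0.1672 z 0.0613
12.43 [ 0.4585 -0.3959  0.0606] [ 0.08  0.53  0.71  1.73 -0.39  1.03  1.18] F [-9.4  8.3 30.3] g 0.0
[[0.968, 0.0, -0.249], [0.249, -0.0, 0.968], [0.0, -1.0, -0.0]]
yaw of z 104.44
xp -0.4825 yp 0.1670 z 0.0606
```

The button bottomed: force jumped from 3.5 N to 30 N at z = 0.0606. I'll lift clear and check everything.

```bash
python3 -m pendant '{"offset":[[0,-0.02,0],[0,-0.15,0],[0,-0.4,0],[0,-0.65,0],[0,-0.65,0.2],[0,-0.65,0.2],[0,-0.65,0.2]],"turn":[[0,0,0],[0,0,0],[0,0,0],[0,0,0],[0,0,0],[0,0,0],[0,0,0]]}' >/dev/null; python3 st.py; python3 - <<'E'
from h import *
u=np.array([-.247,.969]);l=np.array([-.969,-.247])
im=[]
for n in("scene","side"):
    p,d=manip.camera(n);im.append(p);P=cloud(d,manip.camera_model(n))
    xp=P[...,:2]@u+.0143;yp=P[...,:2]@l+.5135
    s=(d>0)&(xp>.03)&(xp<.094)&(abs(yp)<.06)&(P[...,2]>.07)&(P[...,2]<.105)
    x,y,zz=xp[s],yp[s],P[s][:,2]
    # fit the cylinder crest: quadratic in (x - a*y - c)
    from scipy.optimize import least_squares
    f=least_squares(lambda k:np.sqrt((x-k[0]-k[1]*y)**2+(zz-k[2])**2)-.03,[.07,0,.062],loss="soft_l1",f_scale=.002)
    print(n,"centre x,tilt,z",f.x.round(4),"y",np.percentile(y,[1,99]).round(4))
    p0=np.load(n+"0.npz")["d"];P0=cloud(p0,manip.camera_model(n))
    h=lambda Q,dd:Q[(dd>0)&(Q[...,2]>.064)&(Q[...,2]<.08)&(abs(Q[...,0]-.457)<.03)&(abs(Q[...,1]+.395)<.03)]
    print(" button z before/after",np.median(h(P0,p0)[:,2]).round(4),np.median(h(P,d)[:,2]).round(4),len(h(P,d)))
cv2.imwrite("pics/end.png",np.hstack([cv2.resize(a[:,:,::-1],(400,300),interpolation=cv2.INTER_AREA) for a in im]))
E
```

```text
13.3 [ 0.4485 -0.357   0.1904] [-0.07  0.3   0.8   1.69 -0.23  1.24  1.03] F [0.7 0.5 0.6] g -0.0
[[0.968, 0.0, -0.25], [0.25, 0.0, 0.968], [0.0, -1.0, -0.0]]
yaw of z 104.47
xp -0.4424 yp 0.1671 z 0.1904
scene centre x,tilt,z [0.0706 0.0006 0.0614] y [-0.0482  0.0424]
 button z before/after 0.0673 0.0674 52
side centre x,tilt,z [0.0713 0.0046 0.0613] y [-0.0412  0.0495]
 button z before/after 0.0672 0.0672 196
```

View pics/end.png

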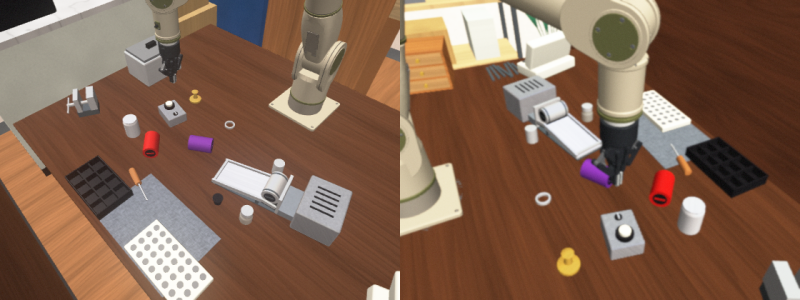

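The barrel is home (x ≈ 71 mm, tilt under 0.005 rad, z ≈ 61 mm, lateral about 0). The button has sprung back up, everything else looks in place, and the arm is clear.

```bash
python3 -c "
from workcell import manip; print(manip.hand_in())"
```

```text
the job is handed in; nothing more can be done
None
```

I pushed the barrel up the ramp with the partly closed fingers, at about 65–70 mm/s, over the crest and into the cradle against the stop plate. I then backed off, pressed the start button with the shut fingers until it bottomed, lifted clear and handed the job in at about 13.4 s. The hand-in gives no verdict.

What the last checks showed:
- **Barrel:** both fixed cameras put its centre at x ≈ 70.6–71.3 mm, against 71 mm wanted, and z ≈ 61 mm, against 62 mm. Its tilt is under 0.005 rad.
- **Button:** the force jumped from 3.5 N to 30 N at z = 60.6 mm, about 6–7 mm below its rest height. It is back at its starting height.
- **Bench and arm:** the other things look unmoved in the last picture, though I did not re-measure them. The arm is clear.

Three things disagreed or fell short:
- **Camera offset:** the scene and side cameras differ by about 6 mm. For the barrel, the wrist camera matched their average.
- **Barrel sideways position:** the two cameras disagree here too (about -3 mm and +4 mm). Their average puts the barrel near the middle of the ramp.
- **Button position:** the fingers hid the button from the wrist camera, so I placed it from the average of the two fixed views.

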